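# Stand the slumped book up and close the bookend

### The job

The last book of the row on the desk has slumped over onto the low wooden block bookend. Push the book itself back upright against the row, leaving the bookend where it is until the book stands; then push the bookend along the desk until row, book and bookend stand close together, upright and square, with no gaps. Only push: pick nothing up, and do not disturb the other things on the desk.

Things in the scene. Friction and masses are not known exactly. Their poses are not given: they have to be found in the camera images.
- row: Five upright hardbacks with a thin steel bookend, all fixed. 150 mm deep, 190 to 225 mm high (205 at the open end). Origin: on the desk, middle of the open end face that the slumped book belongs against. y points out of that face, towards the slumped book and wooden bookend; the books fill y = -0.17 to 0 (steel foot to -0.26); x along their depth, z up.
- book: Loose slumped grey hardback, 150 (x) x 40 (y) x 210 mm high (z), 0.45 to 0.85 kg; origin: centre of its bottom face. Leans 26 to 36 deg to the row's +y, standing on its +y bottom edge, its +y cover on the bookend. Pushed at its upper +y edge (2 to 4 N) it turns about that bottom edge; under 10 deg it drops onto its base by itself. Flush: origin 20 mm off the row's face.
- bookend: Loose plain dark-wood block, 120 (x) x 100 (y) x 85 mm high, 0.6 to 0.9 kg; origin: centre of its underside. It stands on the +y side of the slumped book, its y axis along the row's within about 5 deg, and slides on the desk at 4 to 10 N. Flush with the upright book its origin is 70 mm from the book's along y.
- mug: Bystander: white mug, 95 mm high, 82 mm across plus a handle; origin at the centre of its underside. Not to be moved.
- stapler: Bystander: stapler, 35 x 125 mm, 46 mm high; origin at the centre of its underside. Not to be moved.
- tape: Bystander: tape dispenser, 55 x 120 mm, 76 mm high; origin at the centre of its underside. Not to be moved.
- notes: Bystander: paper note block, 76 x 76 mm, 30 mm high; origin at the centre of its underside. Not to be moved.
- penpot: Bystander: green pen pot with pens, 80 mm across, about 160 mm high with the pens; origin at the centre of its underside. Not to be moved.
- mouse: Bystander: round white computer mouse, 62 mm across, 31 mm high; origin at the centre of its underside. Not to be moved.
Mind the look-alikes: they are no part of the job. Of the things that look like the book, the larger one is meant.

How it is judged:
On the way, in this order (a step that is already met when the one before it is completed fails the run):
1. the book stands upright beside the row, the bookend not yet pushed up to it (angle between book's own z axis and vertical below 0.1 rad and y of book in the frame of row below 0.045 m and distance of bookend from where it was at the start of the episode below 0.02 m and y of bookend in the frame of book above 0.086 m), for 0.2 s.
2. the bookend is pushed up against the upright book (angle between book's own z axis and vertical below 0.06 rad and y of book in the frame of row between 0.012 and 0.029 m and y of bookend in the frame of book between 0.06 and 0.077 m), for 0.2 s.
At the end, for the whole second after the job is handed in: Book upright (0.06 rad) and square (0.12 rad), under 9 mm from the row's end face, within 35 mm of its middle line; bookend flat, square to the book (0.15 rad), under 7 mm from its cover, within 45 mm of its middle; both at rest (all of step 2 and x of book in the frame of row between -0.035 and 0.035 m and angle between the y axis of book and the y axis of row, either way round below 0.12 rad and x of bookend in the frame of book between -0.045 and 0.045 m and angle between bookend's own z axis and vertical below 0.06 rad and angle between the y axis of bookend and the y axis of book, either way round below 0.15 rad and linear speed of each of book, bookend below 0.01 m/s); the robot touches nothing.
It fails at once if the bookend is shoved more than 20 mm while the book still leans (the book must be stood up by pushing on the book) (distance of bookend from where it was at the start of the episode above 0.02 m and angle between book's own z axis and vertical above 0.25 rad).
It fails at once if the book is lifted off the desk (its origin over 30 mm up) (height (world z) of book above 0.03 m).
It fails at once if the bookend is lifted or tipped (height (world z) of bookend above 0.012 m or angle between bookend's own z axis and vertical above 0.4 rad).
It fails at once if one of the other things on the desk is moved more than 25 mm or knocked over (distance of any of mug, stapler, tape, notes, penpot, mouse from where it was at the start of the episode above 0.025 m or angle between any of mug, stapler, tape, notes, penpot, mouse's own z axis and vertical above 0.5 rad).
It also fails if it takes over 56 s, if anything falls off the work surface, if the arm or the gripper's body presses on something with over 40 N, if the wrist force passes 120 N, or if a joint passes its speed limit or range.

### The arm

A 6-joint arm with a two-finger parallel gripper is mounted at the origin on the work surface. World frame = base frame: x ahead of the robot, y to its left, z up, the work surface at z = 0. Lengths are in m, angles in rad, forces in N, time in s.
With the tool pointing down it reaches from about 0.25 to 0.775 m from the base axis. Payload 4 kg.
Tool frame: the origin (TCP) lies midway between the tips of the shut fingers; the grasp point (between the pads) lies 19 mm behind it (grip_point_offset is the distance from the TCP to the grasp point, in m); z points along the fingers, y is the line along which they close (so a half turn about z gives the same grasp; the last joint's range is limited). The gripper opens to 94 mm and grips with 3 to 60 N. Pads are 16 mm wide; open, the fingers measure 119 mm over their backs; the gripper's body (75 mm by 177 mm) begins 78 mm behind the grasp point.
Start: joints at [-1.259, 0.087, 1.371, -0, 1.684, -0.103], TCP at [0.222, -0.503, 0.206] pointing down, gripper open.
Joint ranges: [-3.1, 3.1], [-0.76, 2.03], [0.27, 2.55], [-1.08, 4.22], [0.17, 2.65], [-2.57, 2.57]. Speed limits (rad/s): [2.79, 2.79, 3.14, 3.14, 3.14, 3.14].

### API

Orientations are given as [roll, pitch, yaw] about the fixed x, y, z axes, in that order (R = Rz(yaw) Ry(pitch) Rx(roll)).
In Python, from bench import * gives the robot as it stands.
- The arm moves only by the tool carry_out, never from a script. Its argument "commands" is a list of rows, each a list of 6 numbers: the shift along the tool's x, y, z in m, then the turn, a rotation vector about the tool's x, y, z in rad. In form: [[tx, ty, tz, rx, ry, rz], ...]. A call has exactly 5 rows; each row is the pose to reach, as a shift and turn from the pose commanded when the call began, along the tool's axes at that moment; what a row does not reach only later rows make up. A row lasts 1/10 s, in which the tool goes at most 50 mm and 8.59 degrees, less where a joint would pass 70% of its speed; a pose out of reach is approached as far as the arm can. A call with a gripper value outside its range is refused whole. "jaw" is the opening, from 0 (shut) to 1 (fully open), set as the call begins (left out, the last holds). The fingers move at their own pace and stop on an object; the grip force is fixed at half the most. Time passes only in rows, so rows that repeat a pose let the fingers close, or fill a call up. It gives the time, the measured TCP pose, the force, the opening and the grip force at its end, in the units of the state.
- get_obs(): the state, without advancing time (a new reading comes with each control period).
- snapshot(name): name is "scene" or "side" or "wrist"; returns a dict with "img" (420x560x3 uint8, red, green, blue), "range_z" (420x560 float32, m along the optical axis (not along the pixel's ray), 0 where there is no reading), "fx", "fy", "cx", "cy" (pixels), "R" (3x3) and "t" (3): a world point X has camera coordinates R X + t. Camera axes: x right, y down, z forward; pixel columns grow to the right and rows downward; lengths in m; the calibration is good to about 2 mm. A picture is of the moment at which its call begins.
- close_job(): hands the job in; it is judged then, once.
The state is a dict: "time": time; "joint_positions": joint angles; "qvel": joint speeds; "joint_torque": joint torques, N m; "tool_pos": TCP position; "ee_rot": TCP orientation; "wrist_force": force on the tool from outside, world axes, zero at the start; "wrist_torque": the same for the moment, N m; "width": finger opening in m; "finger_force": force on a finger pad.
Only numpy, scipy, OpenCV 4.12 (cv2) and the standard library are available. Lean on these libraries where they do the work, as an engineer would, in place of code of your own. Each camera call takes 0.05 s, during which the arm holds its last target. There are 200 camera calls.

## Working session

There is one attempt and no reset: what is moved stays moved. The work goes in short steps, Python scripts to look and compute and a tool call to move; the robot and the scene stay as the last step left them, time stands still between calls to the robot, and variables do not carry over. Pictures are saved under pics/ and viewed, at most 10 in all, crops included, and the job is handed in when it is done.

Besides the shell and the picture viewer there is one more tool, called after ">>>" by a JSON object that holds its "fn" and its "kwargs", one argument or row to a line. carry_out: Moves the arm, as the interface text tells. Its arguments: {"type":"object","properties":{"commands":{"type":"array","items":{"type":"array","items":{"type":"number"}}},"jaw":{"type":"number"}},"required":["commands"]}

```bash
ls; mkdir -p pics; cat > h.py <<'E'
from bench import *
import numpy as np, cv2
def pts(s):
    h,w=s["range_z"].shape; v,u=np.mgrid[:h,:w]; z=s["range_z"]
    c=np.stack([(u-s["cx"])/s["fx"]*z,(v-s["cy"])/s["fy"]*z,z],-1)
    P=(c-s["t"])@s["R"]; P[z==0]=np.nan
    return P
E
python3 - <<'E'
from h import *
a=[]
for n in ("scene","side"):
    s=snapshot(n); np.savez(f"{n}.npz",**s); cv2.imwrite(f"pics/{n}0.png",s["img"][...,::-1])
    print(n,-s["R"].T@s["t"],s["fx"])
o=get_obs(); print({k:np.round(v,3) for k,v in o.items()})
E
```

```text
pics
scene [1.45072041 0.10100019 1.06435386] 532.0654948610085
side [0.37178752 0.87194178 0.59059372] 466.8079173421427
{'time': np.float64(0.1), 'joint_positions': array([-1.259,  0.088,  1.372, -0.   ,  1.684, -0.103]), 'qvel': array([-0.   , -0.003, -0.001, -0.001, -0.   ,  0.   ]), 'joint_torque': array([ 2.0000e-03, -3.4125e+01, -3.0330e+01,  7.2000e-02,  3.0000e-02,
       -0.0000e+00]), 'tool_pos': array([ 0.221, -0.503,  0.204]), 'ee_rot': array([-3.14 , -0.   ,  0.415]), 'wrist_force': array([-0.369,  0.539, -0.257]), 'wrist_torque': array([-0.029,  0.037,  0.012]), 'finger_force': np.float64(0.0), 'width': np.float64(0.094)}
```

View pics/scene0.png

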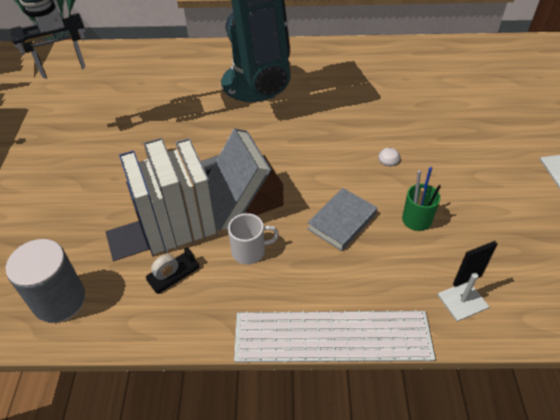

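View pics/side0.png

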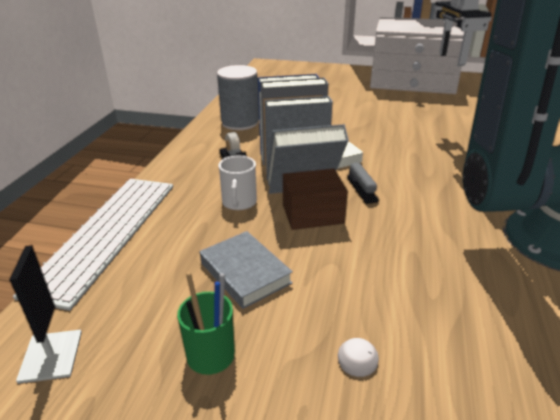

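The scene view shows the row at about (170,200), the slumped grey book leaning on it at (240,175), and the dark bookend at (268,192). The mug is at (250,238), the tape at (172,270), the pen pot at (420,205) and the mouse at (389,157). Two grey hardbacks look alike: the leaning one at (240,175) and a flat, smaller one at (343,218). The leaning one is meant, because it is larger, rests on the wooden block and sits beside the row. In the side view the book is at (305,155), the bookend at (315,197), the stapler at (363,182) and the notes at (348,155).

```bash
cat > m.py <<'E'
from h import *
def fit(n,s):
    P=pts(s); hsv=cv2.cvtColor(s["img"],cv2.COLOR_RGB2HSV)
    inr=(np.abs(P[...,0]-0.45)<.3)&(np.abs(P[...,1]+.1)<.45)&(P[...,2]>.012)&(P[...,2]<.26)
    return P,hsv,inr
if __name__=="__main__":
    top=[]
    for n in ("scene","side"):
        s=dict(np.load(n+".npz")); P,h,inr=fit(n,s)
        nn,lab,st,ce=cv2.connectedComponentsWithStats(inr.astype(np.uint8))
        for i in range(1,nn):
            if st[i,4]>150:
                q=P[lab==i]; print(n,ce[i].round(),st[i,4],np.percentile(q,[2,98],axis=0).round(3).tolist())
        # dark wood top
        H,S,V=[h[...,k].astype(int) for k in range(3)]
        m=inr&(S>90)&((H<15)|(H>165))&(V<110)
        q=P[m]; print(n,"wood",m.sum(),np.percentile(q,[2,50,98],axis=0).round(3).tolist())
        t=q[(abs(q[:,2]-.085)<.006)]
        if len(t)>30: print(" top rect",len(t),cv2.minAreaRect((t[:,:2]*1000).astype(np.float32)))
        # steep-lean plane: grey points above row? list cloud profile
        np.save(n+"_P.npy",P)
    s=dict(np.load("scene.npz"))
    c=cv2.resize(s["img"][110:280,100:300],None,fx=3.5,fy=3.5,interpolation=2)
    cv2.imwrite("pics/crop.png",c[...,::-1])
E
python3 m.py
```

```text
scene [267.  70.] 2001 [[0.172, -0.014, 0.109], [0.219, 0.114, 0.258]]
scene [203. 193.] 14035 [[0.463, -0.248, 0.019], [0.719, 0.075, 0.224]]
scene [342. 217.] 2230 [[0.521, 0.17, 0.015], [0.675, 0.32, 0.034]]
scene [185. 260.] 405 [[0.706, -0.174, 0.016], [0.75, -0.11, 0.075]]
scene wood 877 [[0.497, 0.009, 0.014], [0.551, 0.059, 0.062], [0.577, 0.093, 0.089]]
 top rect 299 ((510.0592346191406, 67.71623992919922), (60.64244079589844, 131.3397674560547), 81.89096069335938)
side [463.  55.] 168 [[0.191, -0.457, 0.208], [0.211, -0.443, 0.259]]
side [304. 147.] 11149 [[0.442, -0.243, 0.018], [0.677, 0.092, 0.224]]
side [490. 167.] 4164 [[0.152, 0.013, 0.112], [0.218, 0.119, 0.257]]
side [238. 177.] 1838 [[0.644, -0.161, 0.015], [0.746, 0.082, 0.097]]
side [363. 181.] 676 [[0.378, -0.144, 0.012], [0.447, -0.044, 0.049]]
side [245. 265.] 3696 [[0.516, 0.178, 0.014], [0.673, 0.327, 0.032]]
side wood 3066 [[0.439, -0.013, 0.014], [0.501, 0.062, 0.075], [0.568, 0.096, 0.088]]
 top rect 1429 ((507.21441650390625, 31.804500579833984), (116.7578353881836, 99.10696411132812), 24.055631637573242)
```

View pics/crop.png

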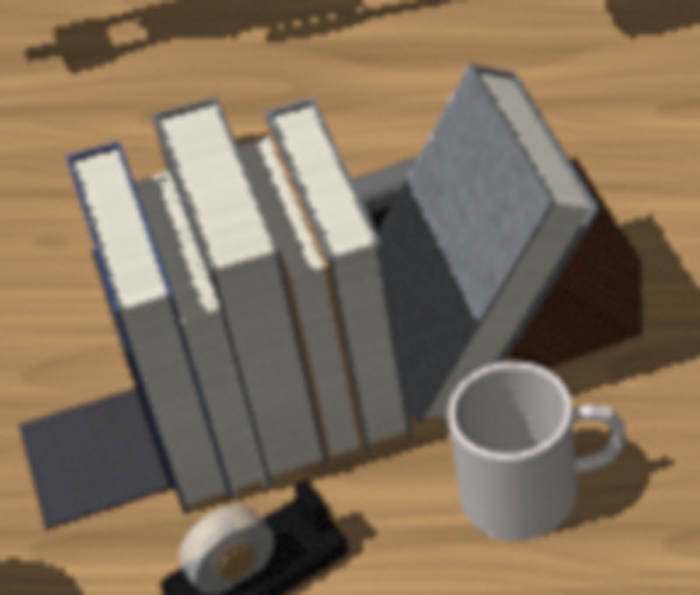

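The crop confirms it: the leaning grey hardback (crop (500,190)) rests on the dark block (crop (590,270)). The mug (crop (510,450)) stands close to the +x side. Next I fit the frames.

```bash
cat > planes.py <<'E'
from h import *
rng=np.random.default_rng(0)
def ransac(Q,tol=.003,it=600):
    best=None
    for _ in range(it):
        a,b,c=Q[rng.choice(len(Q),3,False)]; n=np.cross(b-a,c-a); L=np.linalg.norm(n)
        if L<1e-5: continue
        n/=L; m=abs((Q-a)@n)<tol
        if best is None or m.sum()>best.sum(): best=m
    q=Q[best]; c=q.mean(0); n=np.linalg.svd(q-c,full_matrices=False)[2][2]
    return n*np.sign(n[np.argmax(abs(n))]),c,best
if __name__=="__main__":
    for n in ("scene","side"):
        P=np.load(n+"_P.npy"); Q=P.reshape(-1,3); Q=Q[~np.isnan(Q[:,0])]
        Q=Q[(Q[:,0]>.42)&(Q[:,0]<.72)&(Q[:,1]>-.24)&(Q[:,1]<.11)&(Q[:,2]>.012)&(Q[:,2]<.24)]
        for k in range(9):
            if len(Q)<150: break
            nn,c,m=ransac(Q); q=Q[m]
            print(n,m.sum(),"n",nn.round(3),"c",c.round(3),"yaw",round(float(np.degrees(np.arctan2(nn[1],nn[0]))),1),np.percentile(q,[2,98],axis=0).round(3).tolist())
            Q=Q[~m]
E
python3 planes.py
```

```text
scene 3627 n [0.931 0.364 0.007] c [ 0.65  -0.124  0.118] yaw 21.3 [[0.585, -0.222, 0.017], [0.689, 0.042, 0.215]]
scene 2487 n [-0.347  0.771 -0.535] c [ 0.549 -0.034  0.123] yaw 114.2 [[0.469, -0.089, 0.036], [0.659, 0.025, 0.199]]
scene 1198 n [0.893 0.45  0.018] c [ 0.612 -0.057  0.09 ] yaw 26.8 [[0.538, -0.225, 0.014], [0.697, 0.093, 0.215]]
scene 1106 n [ 0.069 -0.11   0.992] c [ 0.585 -0.15   0.197] yaw -57.9 [[0.503, -0.232, 0.186], [0.665, -0.086, 0.206]]
scene 842 n [-0.049  0.159  0.986] c [ 0.572 -0.129  0.213] yaw 107.1 [[0.454, -0.219, 0.181], [0.655, 0.053, 0.227]]
scene 539 n [ 0.074 -0.133  0.988] c [ 0.619 -0.2    0.218] yaw -61.0 [[0.524, -0.239, 0.21], [0.679, -0.141, 0.228]]
scene 477 n [ 0.916  0.4   -0.038] c [ 0.637 -0.087  0.12 ] yaw 23.6 [[0.578, -0.218, 0.017], [0.691, 0.054, 0.201]]
scene 354 n [0.031 0.159 0.987] c [0.592 0.035 0.089] yaw 79.1 [[0.474, -0.093, 0.08], [0.718, 0.086, 0.109]]
scene 319 n [0.997 0.079 0.001] c [ 0.65  -0.031  0.069] yaw 4.5 [[0.644, -0.234, 0.015], [0.666, 0.027, 0.217]]
side 2324 n [-0.343  0.772 -0.535] c [0.539 0.012 0.124
[... 277 characters left out ...]
.081]]
side 1293 n [-0.396  0.918 -0.029] c [ 0.565 -0.098  0.174] yaw 113.4 [[0.5, -0.127, 0.119], [0.634, -0.07, 0.206]]
side 988 n [-0.051  0.161  0.986] c [ 0.56  -0.081  0.205] yaw 107.6 [[0.457, -0.216, 0.181], [0.663, 0.051, 0.227]]
side 772 n [-0.042  0.076  0.996] c [ 0.56  -0.076  0.201] yaw 118.9 [[0.462, -0.189, 0.19], [0.66, 0.039, 0.214]]
side 681 n [0.928 0.373 0.007] c [ 0.658 -0.126  0.123] yaw 21.9 [[0.597, -0.226, 0.021], [0.699, 0.027, 0.214]]
side 403 n [-0.237  0.538  0.809] c [ 0.584 -0.071  0.144] yaw 113.8 [[0.443, -0.185, 0.017], [0.685, 0.092, 0.206]]
side 442 n [ 0.786 -0.619  0.004] c [ 0.622 -0.009  0.047] yaw -38.2 [[0.448, -0.226, 0.013], [0.67, 0.049, 0.098]]
```

```bash
cat >> h.py <<'E'
from scipy.spatial.transform import Rotation as Ro
YAW=np.radians(113.5); UY=np.array([np.cos(YAW),np.sin(YAW)]); UX=np.array([UY[1],-UY[0]]); O=np.array([.5585,-.1005])
def rowc(p): p=np.asarray(p); d=p[...,:2]-O; return np.stack([d@UX,d@UY,p[...,2]],-1)
def goal(x,y,z,yaw=113.5):
    "shift+turn in tool axes to reach row coords x,y,z"
    o=get_obs(); R0=Ro.from_euler("xyz",o["ee_rot"]); p=O+x*UX+y*UY
    d=R0.inv().apply(np.r_[p,z]-o["tool_pos"]); r=(R0.inv()*Ro.from_euler("xyz",[np.pi,0,np.radians(yaw)])).as_rotvec()
    return np.round(d,4),np.round(r,3)
E
python3 - <<'E'
from h import *
import m
for n in ("scene","side"):
    s=dict(np.load(n+".npz")); P,h,inr=m.fit(n,s); H,S,V=[h[...,k].astype(int) for k in range(3)]
    w=inr&(S>90)&((H<15)|(H>165))&(V<110); q=rowc(P[w]); 
    q=q[np.abs(q[:,1]-.13)<.09]; q=q[abs(q[:,0])<.12]
    t=q[abs(q[:,2]-.086)<.005]; print(n,"wood",np.percentile(q,[1,99],axis=0).round(3).tolist(),"top",cv2.minAreaRect((t[:,:2]*1000).astype(np.float32)),np.percentile(t,[1,99],axis=0).round(3).tolist())
    R=rowc(P); z=R[...,2]
    a=(z>.012)&(z<.3)
    for nm,(x0,x1,y0,y1) in dict(front=(.08,.3,-.1,.25),back=(-.35,-.08,-.1,.3),far=(-.3,.3,.21,.5)).items():
        mk=a&(R[...,0]>x0)&(R[...,0]<x1)&(R[...,1]>y0)&(R[...,1]<y1)
        nn,lab,st,ce=cv2.connectedComponentsWithStats(mk.astype(np.uint8))
        for i in range(1,nn):
            if st[i,4]>80: print(n,nm,ce[i].round(),np.percentile(R[lab==i],[2,98],axis=0).round(3).tolist())
print("up",goal(0,.23,.34)); print(rowc(get_obs()["tool_pos"]))
s=np.load("scene.npz"); c=s["R"]@[0,0,.1]+s["t"]; print(c[:2]/c[2]*s["fx"]+[s["cx"],s["cy"]])
E
```

```text
scene wood [[-0.001, 0.093, 0.013], [0.064, 0.186, 0.09]] top ((22.652965545654297, 173.58010864257812), (60.6424560546875, 131.33973693847656), 58.39096450805664) [[-0.033, 0.118, 0.081], [0.063, 0.186, 0.09]]
scene front [248. 226.] [[0.08, 0.01, 0.016], [0.197, 0.129, 0.18]]
scene front [320. 226.] [[0.141, 0.216, 0.013], [0.22, 0.249, 0.035]]
scene front [190. 259.] [[0.123, -0.1, 0.014], [0.165, -0.076, 0.056]]
scene back [258.  63.] [[-0.338, 0.227, 0.111], [-0.256, 0.298, 0.297]]
scene back [209. 163.] [[-0.15, 0.033, 0.013], [-0.119, 0.081, 0.051]]
scene far [268.  63.] [[-0.296, 0.228, 0.111], [-0.254, 0.36, 0.296]]
scene far [419. 204.] [[0.207, 0.441, 0.015], [0.282, 0.498, 0.151]]
scene far [342. 217.] [[0.106, 0.223, 0.015], [0.242, 0.38, 0.034]]
side wood [[-0.051, 0.098, 0.013], [0.064, 0.191, 0.089]] top ((5.7243194580078125, 141.78125), (116.75785064697266, 99.1069564819336), 0.5556305646896362) [[-0.05, 0.096, 0.082], [0.063, 0.19, 0.089]]
side front [270. 150.] [[0.08, -0.066, 0.022], [0.088, 0.142, 0.204]]
side front [238. 179.] [[0.121, -0.084, 0.015], [0.198, 0.123, 0.097]]
side front [238. 239.] [[0.145, 0.217, 0.028], [0.225, 0.25, 0.033]]
side back [477. 141.] [[-0.268, 0.233, 0.113], [-0.255, 0.299, 0.297]]
side back [351. 155.] [[-0.177, -0.097, 0.013], [-0.116, -0.058, 0.034]]
side back [363. 181.] [[-0.15, 0.006, 0.012], [-0.118, 0.12, 0.049]]
side far [498. 155.] [[-0.298, 0.239, 0.115], [-0.253, 0.367, 0.297]]
side far [232. 281.] [[0.107, 0.235, 0.015], [0.28, 0.499, 0.14]]
up (array([ 0.4717, -0.4627, -0.1346]), array([-1.000e-03, -2.000e-03, -1.566e+00]))
[-0.46951578 -0.23466681  0.20444977]
[251.36550084  56.65445759]
```

>>> {"fn": "carry_out", "kwargs": {
  "commands": [
    [0.031, -0.031, -0.009, 0, 0, -0.104],
    [0.063, -0.062, -0.018, 0, 0, -0.209],
    [0.094, -0.092, -0.027, 0, 0, -0.313],
    [0.126, -0.123, -0.036, 0, 0, -0.418],
    [0.157, -0.154, -0.045, 0, 0, -0.522]
  ],
  "jaw": 0.6
}}

```text
time: 0.6
tool_pos: [0.3035, -0.2973, 0.2503]
ee_rot: [-3.141, -0.0, 0.941]
wrist_force: [0.9, 0.5, -0.5]
width: 0.0581
finger_force: 0.0
```

>>> {"fn": "carry_out", "kwargs": {
  "commands": [
    [0.043, -0.011, -0.009, 0, 0, -0.104],
    [0.085, -0.022, -0.018, 0, 0, -0.209],
    [0.128, -0.033, -0.027, 0, 0, -0.313],
    [0.17, -0.044, -0.036, 0, 0, -0.418],
    [0.213, -0.055, -0.045, 0, 0, -0.522]
  ]
}}

```text
time: 1.1
tool_pos: [0.3852, -0.0932, 0.2955]
ee_rot: [-3.142, 0.0, 1.463]
wrist_force: [0.6, 0.1, 0.1]
width: 0.0564
finger_force: 0.0
```

>>> {"fn": "carry_out", "kwargs": {
  "commands": [
    [0.042, 0.012, -0.009, 0, 0, -0.104],
    [0.085, 0.023, -0.018, 0, 0, -0.209],
    [0.127, 0.035, -0.027, 0, 0, -0.313],
    [0.17, 0.046, -0.036, 0, 0, -0.418],
    [0.212, 0.058, -0.045, 0, 0, -0.522]
  ]
}}

```text
time: 1.6
tool_pos: [0.4665, 0.1112, 0.3405]
ee_rot: [-3.141, 0.0, 1.986]
wrist_force: [0.7, -0.4, -0.5]
width: 0.0562
finger_force: 0.0
```

```bash
python3 - <<'E'
from h import *
o=get_obs(); print(o["time"],o["tool_pos"],o["ee_rot"],rowc(o["tool_pos"]),o["wrist_force"],o["width"])
print(goal(0,.2,.14),goal(0,.17,.14))
# book x extent from upper inner/outer cover
for n in ("scene","side"):
    R=rowc(np.load(n+"_P.npy")); b=(R[...,1]>.07)&(R[...,1]<.15)&(R[...,2]>.12)&(R[...,2]<.2)&(abs(R[...,0])<.1)
    print(n,np.percentile(R[b],[1,99],axis=0).round(3).tolist())
E
```

```text
1.6 [0.46653534 0.11119643 0.34046164] [-3.14111976e+00  9.68738402e-05  1.98560017e+00] [7.66366607e-05 2.30809169e-01 3.40461640e-01] [ 0.66857646 -0.37274539 -0.47158494] 0.05617329313702854
(array([-3.080e-02, -1.000e-04,  2.005e-01]), array([-0.   ,  0.   ,  0.005])) (array([-0.0608, -0.0003,  0.2005]), array([-0.   ,  0.   ,  0.005]))
scene [[-0.063, 0.071, 0.125], [0.086, 0.146, 0.199]]
side [[-0.061, 0.085, 0.121], [0.087, 0.147, 0.199]]
```

>>> {"fn": "carry_out", "kwargs": {
  "commands": [
    [-0.006, 0.003, 0.045, 0, 0, 0],
    [-0.012, 0.006, 0.09, 0, 0, 0],
    [-0.018, 0.009, 0.135, 0, 0, 0],
    [-0.024, 0.011, 0.175, 0, 0, 0],
    [-0.03, 0.011, 0.2, 0, 0, 0.005]
  ]
}}

```text
time: 2.1
tool_pos: [0.4864, 0.0859, 0.1359]
ee_rot: [-3.136, -0.002, 1.976]
wrist_force: [0.6, -0.3, -0.5]
width: 0.0564
finger_force: 0.0
```

>>> {"fn": "carry_out", "kwargs": {
  "commands": [
    [-0.01, 0, 0, 0, 0, 0],
    [-0.02, 0, 0, 0, 0, 0],
    [-0.03, 0, 0, 0, 0, 0],
    [-0.038, 0, 0, 0, 0, 0],
    [-0.046, 0, 0, 0, 0, 0]
  ]
}}

```text
time: 2.6
tool_pos: [0.5077, 0.044, 0.1425]
ee_rot: [3.138, -0.001, 1.976]
wrist_force: [-0.9, 4.7, 4.4]
width: 0.0561
finger_force: 2.4
```

>>> {"fn": "carry_out", "kwargs": {
  "commands": [
    [-0.007, 0, 0, 0, 0, 0],
    [-0.014, 0, 0, 0, 0, 0],
    [-0.021, 0, 0, 0, 0, 0],
    [-0.028, 0, 0, 0, 0, 0],
    [-0.035, 0, 0, 0, 0, 0]
  ]
}}

```text
time: 3.1
tool_pos: [0.5207, 0.0113, 0.141]
ee_rot: [3.141, 0.0, 1.976]
wrist_force: [-1.3, 2.2, 2.7]
width: 0.0561
finger_force: 1.5
```

>>> {"fn": "carry_out", "kwargs": {
  "commands": [
    [-0.007, 0, 0, 0, 0, 0],
    [-0.014, 0, 0, 0, 0, 0],
    [-0.021, 0, 0, 0, 0, 0],
    [-0.028, 0, 0, 0, 0, 0],
    [-0.035, 0, 0, 0, 0, 0]
  ]
}}

```text
time: 3.6
tool_pos: [0.5344, -0.0215, 0.1401]
ee_rot: [-3.141, 0.0, 1.976]
wrist_force: [-1.2, 0.7, 0.6]
width: 0.0564
finger_force: 0.4
```

```bash
python3 - <<'E'
from h import *
s=snapshot("side"); o=get_obs(); print(rowc(o["tool_pos"]),o["wrist_force"])
cv2.imwrite("pics/side1.png",cv2.resize(s["img"][0:260,180:480],None,fx=2,fy=2)[...,::-1])
E
```

```text
[0.00935977 0.08094772 0.14010841] [-0.19855034 -1.17178165 -0.18026019]
```

View pics/side1.png

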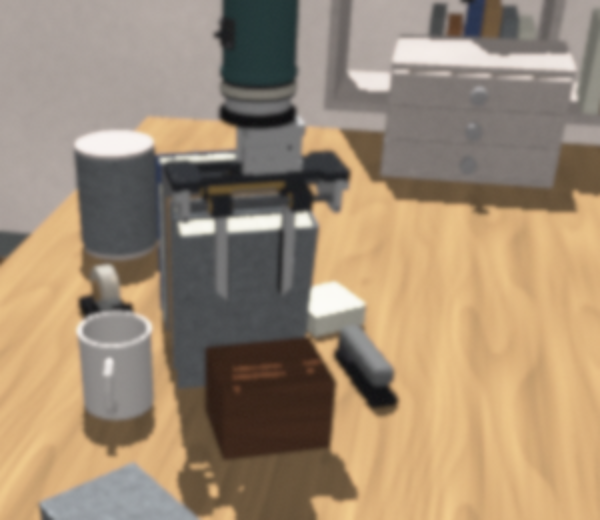

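The side view shows the book (crop (245,290)) almost upright between the fingers and the row. The bookend (crop (270,395)) has not moved. I press on gently.

>>> {"fn": "carry_out", "kwargs": {
  "commands": [
    [-0.005, 0, 0, 0, 0, 0],
    [-0.01, 0, 0, 0, 0, 0],
    [-0.015, 0, 0, 0, 0, 0],
    [-0.02, 0, 0, 0, 0, 0],
    [-0.024, 0, 0, 0, 0, 0]
  ]
}}

```text
time: 4.15
tool_pos: [0.5439, -0.0431, 0.1404]
ee_rot: [-3.142, 0.0, 1.976]
wrist_force: [0.1, -0.2, -0.0]
width: 0.0562
finger_force: 0.0
```

>>> {"fn": "carry_out", "kwargs": {
  "commands": [
    [-0.003, 0, 0, 0, 0, 0],
    [-0.005, 0, 0, 0, 0, 0],
    [-0.007, 0, 0, 0, 0, 0],
    [-0.009, 0, 0, 0, 0, 0],
    [-0.009, 0, 0, 0, 0, 0]
  ]
}}

```text
time: 4.65
tool_pos: [0.5473, -0.051, 0.1405]
ee_rot: [-3.142, 0.0, 1.976]
wrist_force: [-0.5, 0.1, -0.4]
width: 0.0564
finger_force: 0.0
```

```bash
cat > st.py <<'E'
from h import *; import m,sys
from planes import ransac
s=snapshot("side"); P,h,inr=m.fit("side",s); R=rowc(P); H,S,V=[h[...,k].astype(int) for k in range(3)]
o=get_obs(); print(o["time"],"tcp",rowc(o["tool_pos"]).round(4),o["wrist_force"].round(1))
for nm,z0,z1,x in (("book cover",.1,.2,.085),("row/top",.2,.215,.085)):
    k=(R[...,2]>z0)&(R[...,2]<z1)&(abs(R[...,0])<x)&(R[...,1]<.15)&(R[...,1]>-.01)&(S<90); q=R[k]
    if len(q)>100:
        n,c,b=ransac(q); print(nm,b.sum(),"n",n.round(3),"c",c.round(4),np.percentile(q[b],[2,98],axis=0).round(3).tolist())
w=inr&(S>90)&((H<15)|(H>165))&(V<110)&(abs(R[...,0])<.12)&(R[...,1]>0)&(R[...,1]<.3)
t=R[w]; t=t[abs(t[:,2]-.086)<.005]; print("bookend top",np.percentile(t,[1,99],axis=0).round(3).tolist(),cv2.minAreaRect((t[:,:2]*1000).astype(np.float32)))
cv2.imwrite(f"pics/{sys.argv[1]}.png",cv2.resize(s["img"][0:260,180:480],None,fx=2,fy=2)[...,::-1])
E
python3 st.py side2
```

```text
4.7 tcp [0.0095 0.05   0.1405] [-0.6 -0.2  0.2]
book cover 2095 n [0.013 1.    0.002] c [0.0135 0.0388 0.148 ] [[-0.059, 0.036, 0.102], [0.082, 0.042, 0.198]]
row/top 499 n [ 0.008 -0.003  1.   ] c [0.0104 0.023  0.2087] [[-0.06, -0.001, 0.206], [0.081, 0.059, 0.212]]
bookend top [[-0.051, 0.097, 0.082], [0.063, 0.189, 0.089]] ((6.072803497314453, 142.76316833496094), (116.15717315673828, 95.34022521972656), 1.788413405418396)
```

The book stands flush: its cover is at 39 mm, it is upright, and the bookend is untouched. Next I back off over the bookend and get behind it.

>>> {"fn": "carry_out", "kwargs": {
  "commands": [
    [0.035, 0, 0, 0, 0, 0],
    [0.075, 0, 0, 0, 0, 0],
    [0.115, 0, 0, 0, 0, 0],
    [0.155, -0.003, 0, 0, 0, 0],
    [0.185, -0.003, 0, 0, 0, 0]
  ]
}}

```text
time: 5.2
tool_pos: [0.4703, 0.1198, 0.1407]
ee_rot: [3.141, -0.0, 1.977]
wrist_force: [0.7, -0.6, -0.3]
width: 0.0563
finger_force: 0.0
```

>>> {"fn": "carry_out", "kwargs": {
  "commands": [
    [0, 0, 0.02, 0, 0, 0],
    [0, 0, 0.05, 0, 0, 0],
    [0, 0, 0.08, 0, 0, 0],
    [0, 0, 0.1, 0, 0, 0],
    [0, 0, 0.108, 0, 0, 0]
  ]
}}

```text
time: 5.7
tool_pos: [0.4697, 0.1179, 0.03]
ee_rot: [-3.137, -0.001, 1.976]
wrist_force: [-0.6, 0.0, -0.1]
width: 0.0563
finger_force: 0.0
```

>>> {"fn": "carry_out", "kwargs": {
  "commands": [
    [-0.007, 0, 0, 0, 0, 0],
    [-0.014, 0, 0, 0, 0, 0],
    [-0.02, 0, 0, 0, 0, 0],
    [-0.026, 0, 0, 0, 0, 0],
    [-0.032, 0, 0, 0, 0, 0]
  ]
}}

```text
time: 6.2
tool_pos: [0.4851, 0.0879, 0.0333]
ee_rot: [3.14, 0.001, 1.975]
wrist_force: [0.3, 0.3, 0.2]
width: 0.0568
finger_force: 0.0
```

```bash
python3 st.py side3
```

```text
6.25 tcp [0.0077 0.2013 0.0331] [ 0.7 -0.9 -0.1]
book cover 1348 n [ 0.015  1.    -0.   ] c [0.0434 0.0385 0.1509] [[-0.004, 0.036, 0.104], [0.083, 0.041, 0.198]]
row/top 331 n [-0.001  0.052  0.999] c [0.0427 0.0176 0.2085] [[0.002, -0.001, 0.205], [0.082, 0.041, 0.212]]
bookend top [[-0.051, 0.103, 0.081], [0.063, 0.191, 0.088]] ((6.037181854248047, 149.4364471435547), (114.610107421875, 97.79320526123047), 0.4124852120876312)
```

View pics/side3.png

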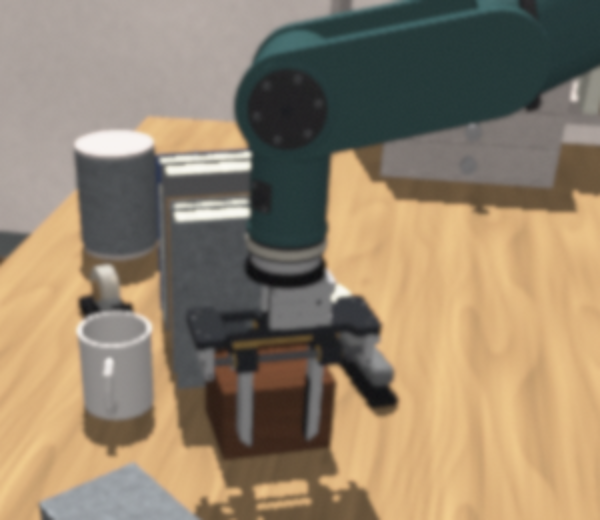

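The view shows the fingers behind the bookend (crop (280,400)), centred and clear of the mug and stapler. I push slowly.

>>> {"fn": "carry_out", "kwargs": {
  "commands": [
    [-0.005, 0, 0, 0, 0, 0],
    [-0.01, 0, 0, 0, 0, 0],
    [-0.015, 0, 0, 0, 0, 0],
    [-0.02, 0, 0, 0, 0, 0],
    [-0.025, 0, 0, 0, 0, 0]
  ]
}}

```text
time: 6.75
tool_pos: [0.4934, 0.0677, 0.0328]
ee_rot: [3.141, -0.005, 1.976]
wrist_force: [-4.2, 5.9, 3.1]
width: 0.0563
finger_force: 3.7
```

>>> {"fn": "carry_out", "kwargs": {
  "commands": [
    [-0.004, 0, 0, 0, 0, 0],
    [-0.008, 0, 0, 0, 0, 0],
    [-0.012, 0, 0, 0, 0, 0],
    [-0.016, 0, 0, 0, 0, 0],
    [-0.02, 0, 0, 0, 0, 0]
  ]
}}

```text
time: 7.25
tool_pos: [0.5012, 0.0494, 0.0328]
ee_rot: [3.141, -0.005, 1.976]
wrist_force: [-3.5, 5.7, 2.5]
width: 0.0567
finger_force: 3.8
```

>>> {"fn": "carry_out", "kwargs": {
  "commands": [
    [-0.002, 0, 0, 0, 0, 0],
    [-0.004, 0, 0, 0, 0, 0],
    [-0.005, 0, 0, 0, 0, 0],
    [-0.006, 0, 0, 0, 0, 0],
    [-0.007, 0, 0, 0, 0, 0]
  ]
}}

```text
time: 7.75
tool_pos: [0.5039, 0.0431, 0.0328]
ee_rot: [3.141, -0.005, 1.976]
wrist_force: [-3.4, 6.8, 3.0]
width: 0.0565
finger_force: 3.8
```

```bash
python3 st.py side4
```

```text
7.8 tcp [0.0072 0.1533 0.0327] [-3.6  6.5  3.7]
book cover 895 n [0.015 1.    0.005] c [0.048  0.0384 0.1625] [[0.006, 0.036, 0.112], [0.084, 0.041, 0.198]]
row/top 276 n [0.006 0.099 0.995] c [0.0506 0.0178 0.2079] [[0.017, -0.002, 0.203], [0.082, 0.041, 0.212]]
bookend top [[-0.052, 0.052, 0.081], [0.063, 0.146, 0.089]] ((4.2008819580078125, 97.42514038085938), (98.33891296386719, 117.00469207763672), 88.9818344116211)
```

>>> {"fn": "carry_out", "kwargs": {
  "commands": [
    [-0.002, 0, 0, 0, 0, 0],
    [-0.003, 0, 0, 0, 0, 0],
    [-0.004, 0, 0, 0, 0, 0],
    [-0.005, 0, 0, 0, 0, 0],
    [-0.005, 0, 0, 0, 0, 0]
  ]
}}

```text
time: 8.3
tool_pos: [0.5053, 0.04, 0.0328]
ee_rot: [3.141, -0.008, 1.976]
wrist_force: [-5.1, 11.3, 4.7]
width: 0.0564
finger_force: 5.8
```

>>> {"fn": "carry_out", "kwargs": {
  "commands": [
    [-0.001, 0, 0, 0, 0, 0],
    [-0.001, 0, 0, 0, 0, 0],
    [-0.002, 0, 0, 0, 0, 0],
    [-0.002, 0, 0, 0, 0, 0],
    [-0.002, 0, 0, 0, 0, 0]
  ]
}}

```text
time: 8.8
tool_pos: [0.5054, 0.0401, 0.0328]
ee_rot: [3.141, -0.012, 1.976]
wrist_force: [-6.9, 15.5, 6.2]
width: 0.0561
finger_force: 8.3
```

The force has risen and motion has stopped, so the bookend is flush. I back off and check.

>>> {"fn": "carry_out", "kwargs": {
  "commands": [
    [0.01, 0, 0, 0, 0, 0],
    [0.025, 0, 0, 0, 0, 0],
    [0.045, 0, 0, 0, 0, 0],
    [0.07, 0, 0, 0, 0, 0],
    [0.09, 0, 0, 0, 0, 0]
  ]
}}

```text
time: 9.3
tool_pos: [0.4712, 0.1179, 0.0323]
ee_rot: [-3.141, 0.001, 1.976]
wrist_force: [0.5, -0.2, 0.7]
width: 0.0564
finger_force: 0.0
```

>>> {"fn": "carry_out", "kwargs": {
  "commands": [
    [0.02, 0, -0.04, 0, 0, 0],
    [0.04, 0, -0.08, 0, 0, 0],
    [0.06, 0, -0.12, 0, 0, 0],
    [0.07, 0, -0.16, 0, 0, 0],
    [0.07, 0, -0.2, 0, 0, 0]
  ]
}}

```text
time: 9.8
tool_pos: [0.4433, 0.1825, 0.234]
ee_rot: [3.141, 0.0, 1.978]
wrist_force: [0.5, -0.3, -0.5]
width: 0.0564
finger_force: 0.0
```

>>> {"fn": "carry_out", "kwargs": {
  "commands": [
    [0, 0, -0.03, 0, 0, 0],
    [0, 0, -0.07, 0, 0, 0],
    [0, 0, -0.1, 0, 0, 0],
    [0, 0, -0.1, 0, 0, 0],
    [0, 0, -0.1, 0, 0, 0]
  ]
}}

```text
time: 10.3
tool_pos: [0.4444, 0.1815, 0.3325]
ee_rot: [3.141, 0.001, 1.976]
wrist_force: [-0.4, -1.3, -0.3]
width: 0.0565
finger_force: 0.0
```

```bash
python3 st.py side5; python3 - <<'E'
from h import *
s=snapshot("scene"); P=pts(s); R=rowc(P)
a,b=cv2.split(s["img"])[0],None
side=cv2.imread("pics/side5.png"); c=cv2.resize(s["img"][100:300,60:460],(600,300))[...,::-1]
cv2.imwrite("pics/fin.png",np.vstack([cv2.resize(side,(346,300)).repeat(1,0) if 0 else cv2.copyMakeBorder(cv2.resize(side,(346,300)),0,0,0,254,0),c]))
# gap profile along y on tops and front faces
k=(R[...,2]>.082)&(R[...,2]<.09)&(abs(R[...,0])<.06)&(R[...,1]>.03)&(R[...,1]<.2); print(np.percentile(R[k],[1,99],axis=0).round(3))
E
```

```text
10.35 tcp [0.0074 0.3041 0.3311] [-0.2  0.2  0.1]
book cover 2445 n [ 0.016  1.    -0.   ] c [0.0125 0.0391 0.1518] [[-0.058, 0.036, 0.102], [0.082, 0.042, 0.198]]
row/top 605 n [0.002 0.02  1.   ] c [0.01   0.019  0.2088] [[-0.06, -0.001, 0.206], [0.081, 0.042, 0.212]]
bookend top [[-0.051, 0.05, 0.081], [0.062, 0.141, 0.089]] ((4.0496978759765625, 94.77401733398438), (117.36248016357422, 96.03287506103516), 0.023032069206237793)
[[-0.058  0.052  0.083]
 [ 0.059  0.139  0.09 ]]
```

View pics/fin.png

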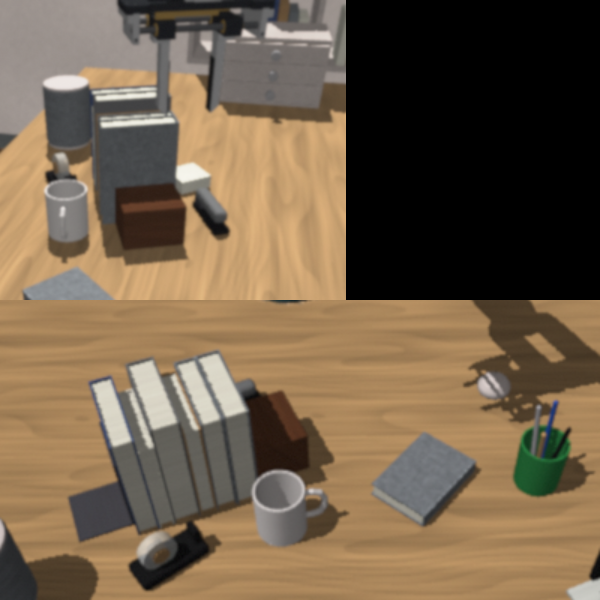

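The picture shows the row, the upright book (lower view (225,430)) and the bookend (280,430) close together and square. The bystanders have not moved and the gripper is clear, so I hand it in.

```bash
python3 -c "
from bench import *
print(close_job())"
```

```text
the job is handed in; nothing more can be done
None
```

The book stands upright and flush against the row, the bookend is pushed up square against it with no visible gap, nothing else on the desk was disturbed, and the job is handed in (no verdict came back).

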